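Load a blank under the rail of a board cutter

ROBOT

A 7-joint arm with a two-finger parallel gripper is mounted at the origin on the work surface. World frame = base frame: x ahead of the robot, y to its left, z up, the work surface at z = 0. Lengths are in m, angles in rad, forces in N, time in s.
With the tool pointing down it reaches from about 0.425 to 0.875 m from the base axis. Payload 8.4 kg.
Tool frame: the origin (TCP) lies at the very end of the fingers, on their centre line; the grasp point (between the pads) lies 19 mm behind it; z points along the fingers, y is the line along which they close (so a half turn about z gives the same grasp; the last joint's range is limited). The gripper opens to 85 mm and grips with 20 to 120 N. Pads are 22 mm wide; open, the fingers measure 114 mm over their backs; the gripper's body (76 mm by 85 mm) begins 54 mm behind the grasp point. The pads swing forward as they close: fully open they stand 13 mm farther back than shut.
Start: joints at [1.146, 0.333, 0.04, 1.465, -0.013, 1.343, -0.059], TCP at [0.208, -0.616, 0.231] pointing down, gripper open.
Joint ranges: [-2.58, 2.58], [-0.38, 2.09], [-1.3, 1.39], [0.25, 2.4], [-1.5, 4.64], [0.08, 2.09], [-2.65, 2.65]. Speed limits (rad/s): [2.22, 2.22, 2.79, 2.79, 3.14, 3.14, 3.14].

INTERFACE

Orientations are given as a unit quaternion [w, x, y, z].
In Python, from cell import r, fingers, kin, get_image, camera_params, job gives the robot as it stands. Calls block until the motion is done:
- r.goto(position, orientation): joint-space move of the TCP to a pose.
- r.line_to(position, feed=0.15, orientation=None): straight line of the TCP; orientation=None keeps the orientation; feed is the mean speed in m/s.
- r.goto_joints(angles): joint-space move.
- fingers.gripper_open() and fingers.grab(squeeze=None): open the fingers fully, or close them until they stop; squeeze is the grip in N (None keeps the last).
- r.hold(seconds).
- kin.inverse_kinematics(position, orientation): joint angles nearest the present ones, or None.
- r.state(): the state.
- get_image(name): name is "scene" or "top"; returns (picture, depth): 480x640x3 uint8, red, green, blue; 480x640 float32, m along the optical axis (not along the pixel's ray), 0 where there is no reading.
- camera_params(name): a dict with "K" (3x3 intrinsics, pixels), "rvec" (rotation vector, rad) and "tvec" (3), from world to camera coordinates, as OpenCV has them. Camera axes: x right, y down, z forward; pixel columns grow to the right and rows downward; lengths in m; the calibration is good to about 2 mm. A picture is of the moment at which its call begins. camera_params takes no time and is no camera call.
A pose or a line that the arm cannot do raises r.Unreachable and nothing moves.
- job.hand_in(): hands the job in; it is judged then, once.
The state is a dict: "t": time; "qpos": joint angles; "qvel": joint speeds; "joint_efforts": joint torques, N m; "tool_pos": TCP position; "tcp_rot": TCP orientation; "ft_force": force on the tool from outside, world axes, zero at the start; "ft_torque": the same for the moment, N m; "finger_gap": finger opening in m; "gripper_force": force on a finger pad.
Only numpy, scipy, OpenCV 4.12 (cv2) and the standard library are available. Lean on these libraries where they do the work, as an engineer would, in place of code of your own. Each camera call takes 0.05 s, during which the arm holds its last target. There are 200 camera calls.

TASK

Push the tan board blank across the bed of the board cutter and under its low aluminium rail, until it lies square with its long edge fully against the steel side fence and its front edge fully against the end stop. Only push it with the fingertips: keep it flat on the bed all the way, never lifted or tipped up, and leave the yellow-black cutting carriage, the brass weight, the knife block, the brush mug and the glue bottle where they are. Finish clear of everything.

Things in the scene. Friction and masses are not known exactly. Their poses are not given: they have to be found in the camera images.
- cutter: Fixed bench board cutter; position and yaw vary. Origin: on the table under the centre of the bed. +x points across the bed to the side fence (roughly away from the robot), -y is the feed direction (the blank travels to -y), z up. Other entries use these axes. Bed: 340 (x) by 460 (y) mm, black top with a grey grid, at z = 22 mm.
- fence (a point): Foot of the middle of the steel side fence's face, at bed height; the face looks to -x and lies at x = +120 mm of the cutter. The strip is 15 mm thick, 12 mm high above the bed and runs 220 mm either way along y, also under the rail.
- rail (a point): Middle of the underside of the aluminium rail, 14 mm above the bed (4 mm above the blank's top), at x = 0, y = -90 mm of the cutter. The rail is 44 mm wide (y), 14 mm thick and runs along x over the whole bed, on black end blocks 28 (x) by 56 (y) mm, 34 mm high above the bed, at x = -156 and +156 mm.
- stop: Aluminium end stop, fixed on the bed beyond the rail; its setting along the feed varies. Origin: at bed height, at the foot of the middle of its face; axes parallel to the cutter's. The face looks to +y, back towards the oncoming blank, is 90 mm wide (x) and 16 mm high, and lies 20 to 50 mm beyond the rail.
- blank_mid (a point): Centre, half-way up, of the loose tan blank: rigid board 110 (x) by 150 (y) by 10 mm, about 0.1 kg. Starts flat, wholly on the rail's +y side, 15 to 65 mm off the fence, up to 0.25 rad out of square. Home: centre 55 mm from the fence face and 75 mm from the stop's face; its rear edge then still lies 56 to 86 mm short of the rail. Slides with 0.2 to 0.6 N (friction about 0.35 on bed and fence).
- carriage_knob (a point): Top of the yellow knob of the cutting carriage (black block 62 by 60 mm with a yellow blade guard), which rides on the rail at the end nearest the robot; its top is 67 mm above the bed. It slides along the rail with about 3 N: leave it parked.
- weight: Loose brass holding-down weight, 40 mm diameter, 46 mm high, standing on the bed beside the stop, nearer the robot, out of the blank's way. Origin: centre of its underside. Leave alone.
- knife_block: Loose plywood block with grey felt and two upright blades, 85 (x) by 115 (y) by 30 mm, 66 mm high with blades, on the table left of the cutter. Origin: centre of its underside. Leave alone.
- brush_mug: Loose white mug with brushes, 76 mm diameter, 85 mm high, about 180 mm with brushes, on the table right of the cutter. Origin: centre of its underside. Leave alone.
- glue: Loose white glue bottle with orange cap, 44 mm diameter, 120 mm high, on the table left of the cutter, farther from the robot. Origin: centre of its underside. Leave alone.
Mind the look-alikes: they are no part of the job. What is shaped like the part that bears blank_mid but green or pink is not meant.

How it is judged:
At the end, for the whole second after the job is handed in: The blank lies still and flat on the bed under the rail, its long edge within 3 mm of the side fence and its front edge within 3 mm of the end stop, square to the cutter within 0.025 rad (x of blank_mid in the frame of cutter between 0.062 and 0.068 m and y of blank_mid in the frame of stop between 0.072 and 0.078 m and angle between the x axis of blank_mid and the x axis of cutter, either way round below 0.025 rad and z of blank_mid in the frame of cutter below 0.029 m and angle between blank_mid's own z axis and vertical below 0.03 rad and linear speed of blank below 0.01 m/s); the robot touches nothing.
It fails at once if the blank is lifted off the bed (its centre more than 6 mm up) (z of blank_mid in the frame of cutter above 0.033 m).
It fails at once if the blank is tipped (more than 0.06 rad) (angle between blank_mid's own z axis and vertical above 0.06 rad).
It fails at once if the cutting carriage is moved by more than 15 mm (distance of carriage_knob from where it was at the start of the episode above 0.015 m).
It fails at once if the weight or the knife block is moved by more than 15 mm or tipped (distance of any of weight, knife_block from where it was at the start of the episode above 0.015 m or angle between any of weight, knife_block's own z axis and vertical above 0.3 rad).
It fails at once if the brush mug or the glue is moved by more than 15 mm or tipped (distance of any of brush_mug, glue from where it was at the start of the episode above 0.015 m or angle between any of brush_mug, glue's own z axis and vertical above 0.3 rad).
It also fails if it takes over 58 s, if anything falls off the work surface, if the arm or the gripper's body presses on something with over 40 N, if the wrist force passes 120 N, or if a joint passes its speed limit or range.

## Working session

There is one attempt and no reset: what is moved stays moved. The work goes in short steps, each a Python script; the robot and the scene stay as the last script left them, time stands still between calls to the robot, and variables do not carry over. Pictures are saved under pics/ and viewed, at most 10 in all, crops included, and the job is handed in when it is done.

```bash
ls; mkdir -p pics; python3 - <<'E'
from cell import *
import cv2
for n in("scene","top"):
    p,d=get_image(n); cv2.imwrite(f"pics/{n}0.png",p[:,:,::-1]); c=camera_params(n)
    R=cv2.Rodrigues(c["rvec"])[0]; print(n,c["K"],-R.T@c["tvec"])
    import numpy as np; np.save(f"{n}0d.npy",d)
print(r.state())
E
```

```text
pics
scene [[452.55237499   0.         324.002988  ]
 [  0.         452.55237499 235.83560642]
 [  0.           0.           1.        ]] [ 0.90636499 -0.73577849  0.63050548]
top [[532.64896202   0.         322.91474769]
 [  0.         532.64896202 235.07701573]
 [  0.           0.           1.        ]] [ 0.25348979 -0.00742785  1.40216094]
{'t': 0.1, 'qpos': array([ 1.14577991,  0.33386421,  0.03985107,  1.46617863, -0.01338811,
        1.3432689 , -0.05845632]), 'qvel': array([-9.70741835e-05, -6.61713050e-04,  1.30043129e-04, -1.54505375e-03,
       -9.64746562e-04, -9.49551040e-04,  2.36865746e-03]), 'joint_efforts': array([ 3.41915271e-03, -6.60017467e+01,  1.36982359e+00, -4.06471002e+01,
        1.70349155e-02,  9.07003036e-03, -3.81232121e-05]), 'tool_pos': array([ 0.2079113 , -0.6154287 ,  0.23049645]), 'tcp_rot': array([-7.07056995e-04,  9.86755314e-01,  1.62214126e-01, -1.68027090e-04]), 'ft_force': array([ 0.04898134,  0.09510395, -0.25264246]), 'ft_torque': array([-0.05535363, -0.0162485 ,  0.01848492]), 'gripper_force': 0.0, 'finger_gap': 0.08529113736164666}
```

View pics/top0.png

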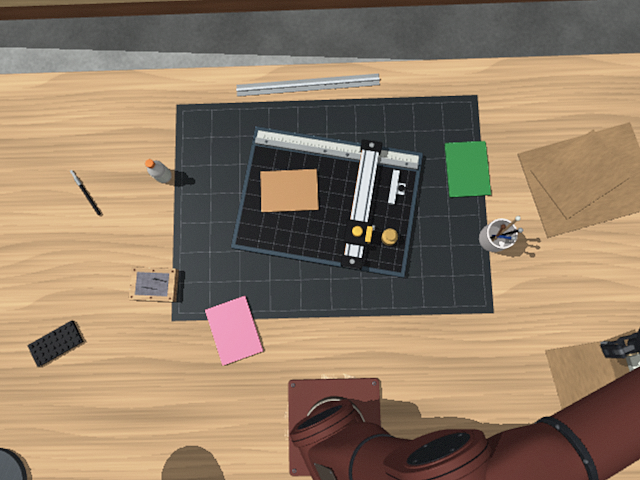

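View pics/scene0.png

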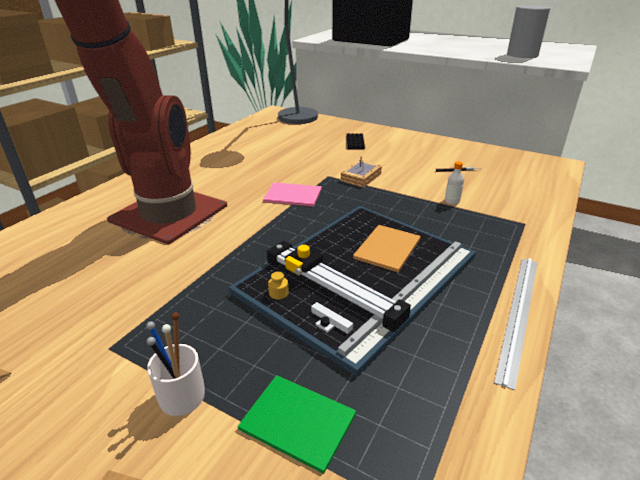

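The top view shows the cutter at columns 233-423, rows 128-275. The blank is at (290,190), the rail at about (365,190), the stop at about (394,187), and the fence runs along the top edge. I'll enlarge it.

```bash
cat > h.py <<'E'
from cell import *
import numpy as np, cv2
def look(n,name,x0,y0,x1,y1,s):
    p,d=get_image(n); cv2.imwrite("pics/"+name,cv2.resize(p[y0:y1,x0:x1,::-1],None,fx=s,fy=s,interpolation=cv2.INTER_CUBIC)); return p,d
def world(n,uv,z):
    c=camera_params(n); R=cv2.Rodrigues(c["rvec"])[0]; o=-R.T@c["tvec"].ravel()
    v=np.c_[np.atleast_2d(uv),np.ones(len(np.atleast_2d(uv)))]@np.linalg.inv(c["K"]).T@R
    return o+v*((z-o[2])/v[:,2])[:,None]
def proj(n,P):
    c=camera_params(n); return cv2.projectPoints(np.float64(P),c["rvec"],c["tvec"],c["K"],None)[0][:,0]
E
python3 -c "
from h import *
look('top','c1.png',228,120,428,280,4)"
```

```text
(no output)
```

View pics/c1.png

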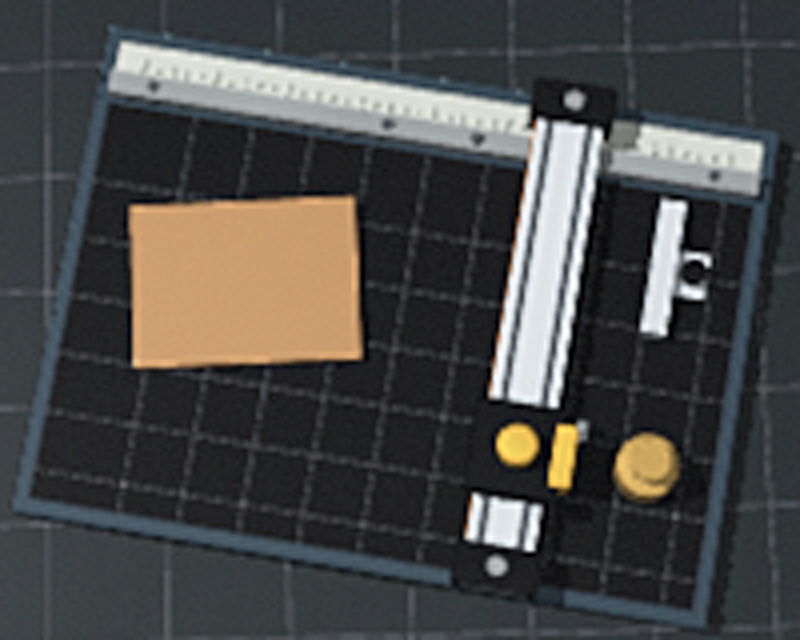

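```bash
cat >> h.py <<'E'
def crop(uv,x0=228,y0=120,s=4): return (np.float64(uv)+.5)/s-.5+[x0,y0]
def ang(v): return np.arctan2(v[1],v[0])
E
python3 - <<'E'
from h import *
np.set_printoptions(precision=4,suppress=True)
b=world("top",crop([(112,30),(775,130),(705,625),(17,510)]),.022)
f=world("top",crop([(105,95),(762,193)]),.034)
s=world("top",crop([(660,198),(641,333)]),.038)
k=world("top",crop([(130,206),(355,197),(362,357),(134,367)]),.032)
rl=world("top",crop([(538,120),(490,398)]),.05)
rc=world("top",crop([(574,99),(497,566)]),.056)
for n,P in dict(bed=b,fence=f,stop=s,blank=k,rail=rl,screws=rc).items(): print(n,P[:,:2].tolist(), np.linalg.norm(np.diff(P,axis=0),axis=1), [round(ang(v),4) for v in np.diff(P,axis=0)])
print(b.mean(0),k.mean(0))
E
```

```text
bed [[0.7844970105479365, 0.1950951293053831], [0.6993444762256706, -0.25072724156543064], [0.3685051614488803, -0.18766895662174], [0.4559041732270102, 0.2589241162911383]] [0.4539 0.3368 0.4551] [np.float64(-1.7595), np.float64(2.9533), np.float64(1.3775)]
fence [[0.7342244100725877, 0.19822513794997967], [0.6524246852242909, -0.23769610117429316]] [0.4435] [np.float64(-1.7563)]
stop [[0.6499389588742654, -0.16977351430360704], [0.559121394127951, -0.15323993481094356]] [0.0923] [np.float64(2.9615)]
blank [[0.6571481266752057, 0.18205530711371015], [0.6586775967386935, 0.031846056873914], [0.5497453032903314, 0.02967641795585433], [0.5474243494848336, 0.17998049862505242]] [0.1502 0.109  0.1503] [np.float64(-1.5606), np.float64(-3.1217), np.float64(1.5862)]
rail [[0.7021241189507801, -0.09056341919929477], [0.5163850040795313, -0.052852348661233894]] [0.1895] [np.float64(2.9413)]
screws [[0.7137379826875228, -0.11433874018204733], [0.4065739443763874, -0.05354463401906346]] [0.3131] [np.float64(2.9462)]
[0.5771 0.0039 0.022 ] [0.6032 0.1059 0.032 ]
```

```bash
cat >> h.py <<'E'
YAW=-.187; C=np.array([.577,.004])
ex=np.array([np.cos(YAW),np.sin(YAW)]); ey=np.array([-ex[1],ex[0]])
def P(x,y,z): return [*(C+x*ex+y*ey),z]
def Q(a): a=YAW+a; return [0,np.cos(a/2),np.sin(a/2),0]
def F(): return np.array(r.state()["ft_force"])
def creep(x,y,z,d,n,step,lim,feed=.03):
    """step along cutter direction d until the opposing force passes lim"""
    d=np.array(d,float); w=np.r_[d[0]*ex+d[1]*ey,d[2]]; f0=F()@w; p=np.array([x,y,z]); fs=[]
    for i in range(n):
        p=p+d*step; r.line_to(P(*p),feed=feed); fs.append(round(float(f0-F()@w),2))
        if fs[-1]>lim: break
    print("creep",np.round(p,4),fs,"t",round(r.state()["t"],1)); return p
E
python3 - <<'E'
from h import *
s=r.state(); p=s["tool_pos"]
r.line_to([p[0],p[1],.33],feed=.25)
r.goto(P(-.10,.105,.30),Q(0)); print(r.state()["qpos"],r.state()["t"])
r.line_to(P(-.10,.105,.035),feed=.2); print(F())
creep(-.10,.105,.035,(0,0,-1),28,.001,3)
look('top','c2.png',228,120,428,280,4)
look('scene','c3.png',220,170,480,370,3)
E
```

```text
[ 0.63548874  0.11511004 -1.02978691  1.64306589  0.09939769  1.43980977
 -2.16336689] 3.5
[0.29828606 0.21724876 0.86931059]
creep [-0.1    0.105  0.008] [-0.89, -0.23, -0.61, 0.01, -0.77, -0.95, -1.41, -0.59, -0.24, -0.33, -0.55, -0.45, -0.22, -1.43, -1.14, -0.97, -1.23, -1.03, -1.51, -0.8, -0.55, -1.3, -1.93, -1.05, -0.56, -0.86, 15.39] t 11.7
```

View pics/c3.png

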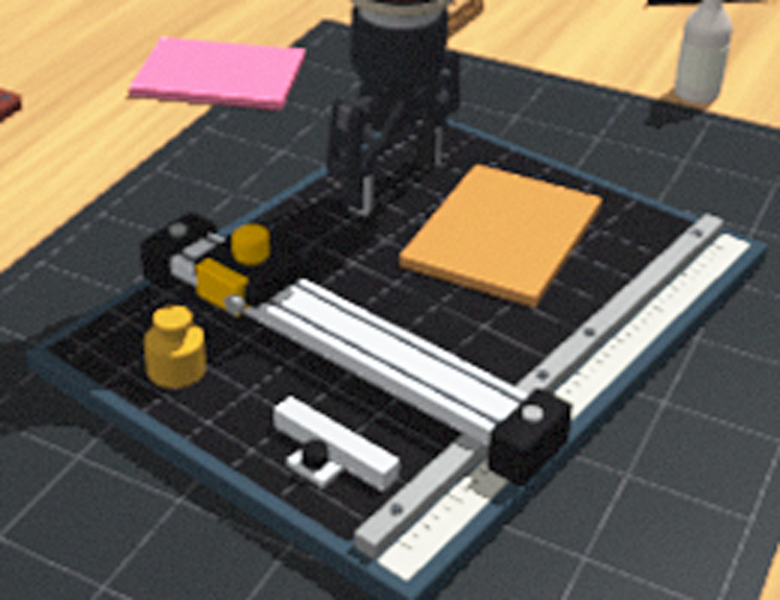

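The open tips touch the bed at TCP z ≈ 0.009, as computed, with the blank lying untouched ahead of them. Next I'll push it to the fence.

```bash
python3 - <<'E'
from h import *
r.line_to(P(-.10,.105,.0125),feed=.05)
r.line_to(P(-.012,.105,.0125),feed=.05); print(F()@np.r_[ex,0])
p=creep(-.012,.105,.0125,(1,0,0),30,.0007,5)
r.line_to(P(p[0]-.03,.105,.0125),feed=.1)
r.line_to(P(p[0]-.03,.105,.15),feed=.2)
r.goto(P(.0,.26,.15),Q(np.pi/2) ); print(r.state()["qpos"],r.state()["t"])
look('top','c4.png',228,120,428,280,4)
E
```

```text
0.12161455758915235
creep [0.0027 0.105  0.0125] [-0.05, 0.59, -0.59, -0.26, -0.12, -0.24, 0.83, 0.14, 0.17, -0.02, 0.41, 0.92, 0.43, 0.58, -0.39, -0.13, 0.15, -0.51, 0.33, 2.49, 5.89] t 19.2
[ 0.29239608  0.72984848 -1.1672536   1.44932939  0.67107296  1.40154896
 -1.08114554] 21.6333
```

View pics/c4.png

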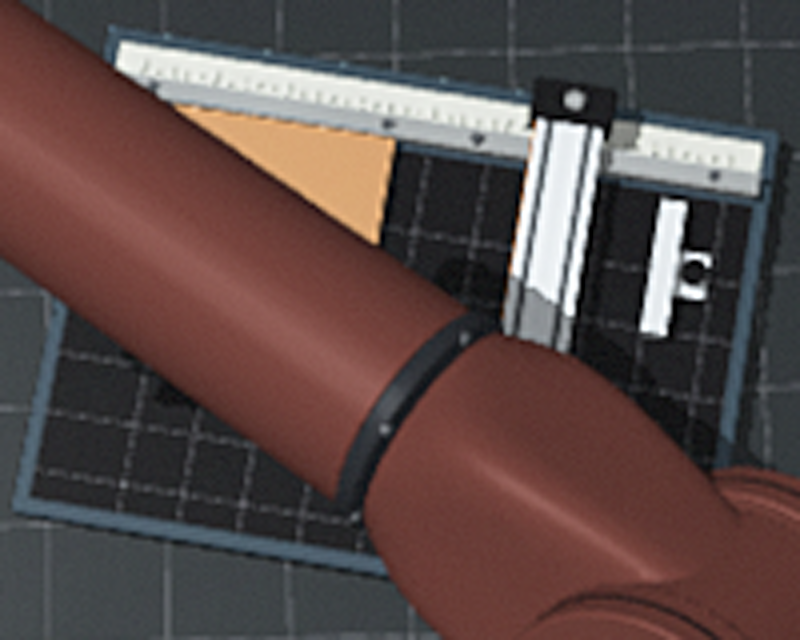

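The blank now lies flush along the fence, with its front corner at crop (397,140). Next is the feed push from behind.

```bash
python3 - <<'E'
from h import *
print((world("top",crop([(397,140)]),.032)[0,:2]-C)@np.c_[ex,ey])
X=.053
r.goto(P(X,.235,.12),Q(np.pi/2))
r.line_to(P(X,.235,.0125),feed=.15); print(F(),r.state()["t"])
r.line_to(P(X,.10,.0125),feed=.06); print(F()@np.r_[-ey,0])
r.line_to(P(X,.014,.0125),feed=.06); print(F()@np.r_[-ey,0])
p=creep(X,.014,.0125,(0,-1,0),30,.0007,5)
r.line_to(P(X,p[1]+.03,.0125),feed=.1)
r.line_to(P(X,p[1]+.03,.16),feed=.2)
r.goto(P(-.08,.22,.25),Q(np.pi/2)); print(r.state()["t"])
look('top','c5.png',228,120,428,280,4)
look('scene','c6.png',300,210,460,350,5)
E
```

```text
[0.11831927 0.02125752]
[ 0.8606557  -0.1055786   0.58158607] 22.9167
0.4294380506773249
-0.6081505987688808
creep [ 0.053  -0.0007  0.0125] [0.08, 0.33, 0.63, 0.58, 0.27, 1.31, 0.5, 0.66, 0.91, 0.23, 0.96, 0.73, -0.81, 1.51, 0.64, 0.36, 0.47, 1.31, 2.73, 3.92, 5.58] t 32.1
34.475
```

View pics/c5.png

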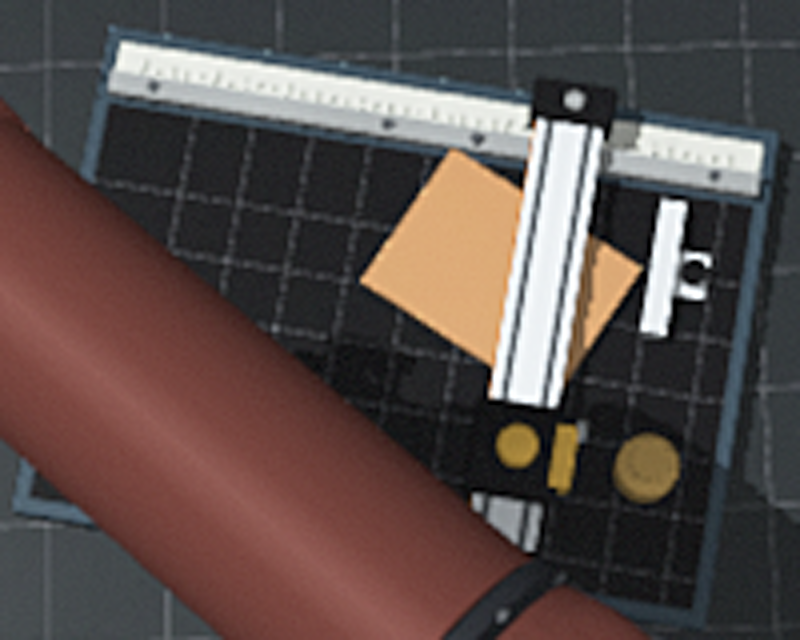

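View pics/c6.png

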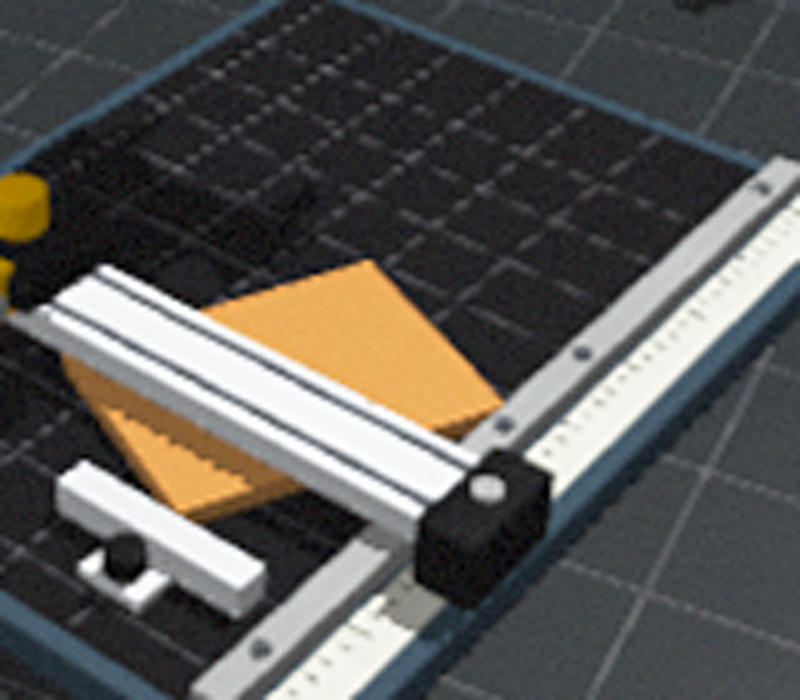

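The near finger overhung the blank's edge, so the feed push turned the blank by about 0.4 rad. Its corners are now at crop (455,150), (642,268) and (362,280). The clock has room to fix this with the fingers closed, so I'll compute the geometry first.

```bash
python3 - <<'E'
from h import *
np.set_printoptions(precision=4,suppress=True)
M=np.c_[ex,ey]
print((world("top",crop([(455,150),(642,268),(362,280)]),.032)[:,:2]-C)@M)
print((world("top",crop([(517,443)]),.089)[:,:2]-C)@M, r.state()["t"], r.state()["qpos"])
E
```

```text
[[ 0.1175 -0.0181]
 [ 0.0567 -0.1526]
 [ 0.0198  0.0287]]
[[-0.0823 -0.0883]] 34.575 [ 0.4623  0.4697 -1.2583  1.5495  0.4481  1.4519 -1.0092]
```

```bash
python3 - <<'E'
from h import *
T=lambda s:print(s,round(r.state()["t"],1))
fingers.grab(); T("closed")
r.goto(P(-.035,-.032,.11),Q(np.pi/2))
r.line_to(P(-.035,-.032,.0265),feed=.15); T("down")
r.line_to(P(-.020,-.045,.0265),feed=.08)
r.line_to(P(-.009,-.047,.0265),feed=.06); T("A")
a=creep(-.009,-.047,.0265,(1,0,0),14,.001,6)
r.line_to(P(-.03,-.035,.0265),feed=.2)
r.line_to(P(-.03,.045,.0265),feed=.3)
r.line_to(P(.063,.045,.0265),feed=.3)
look('scene','c7.png',300,210,460,350,5); T("side")
E
```

```text
closed 35.3
down 37.2
A 37.9
creep [ 0.005  -0.047   0.0265] [0.5, 1.04, 1.81, 0.69, 0.46, 1.08, -0.14, 1.06, -0.05, -0.4, -0.27, 0.53, -0.2, 0.32] t 41.4
side 42.7
```

View pics/c7.png

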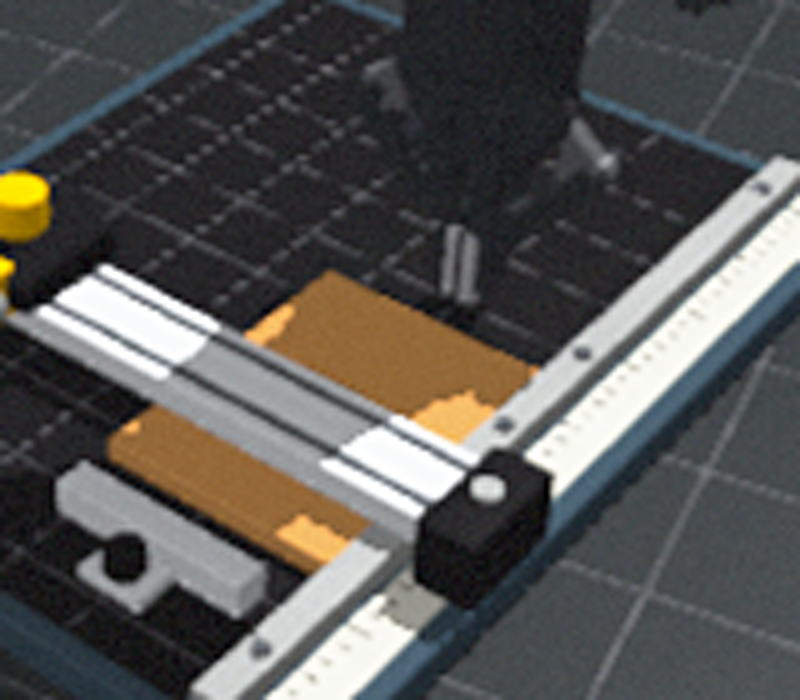

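```bash
python3 - <<'E'
from h import *
T=lambda s:print(s,round(r.state()["t"],1))
z=.0265
r.line_to(P(.063,.009,z),feed=.08)
b=creep(.063,.009,z,(0,-1,0),11,.0013,4)
r.line_to(P(.063,.03,z),feed=.2)
r.line_to(P(-.03,.03,z),feed=.3)
r.line_to(P(-.025,-.047,z),feed=.25)
r.line_to(P(.002,-.047,z),feed=.1); T("C")
c=creep(.002,-.047,z,(1,0,0),8,.0013,4)
look('scene','c8.png',300,210,460,350,5); T("end")
E
```

```text
creep [ 0.063  -0.0014  0.0265] [0.32, 0.33, -0.15, -0.25, -0.59, 0.26, 2.7, 6.86] t 45.3
C 46.9
creep [ 0.0072 -0.047   0.0265] [0.01, -0.53, 3.95, 8.32] t 47.9
end 48.0
```

View pics/c8.png

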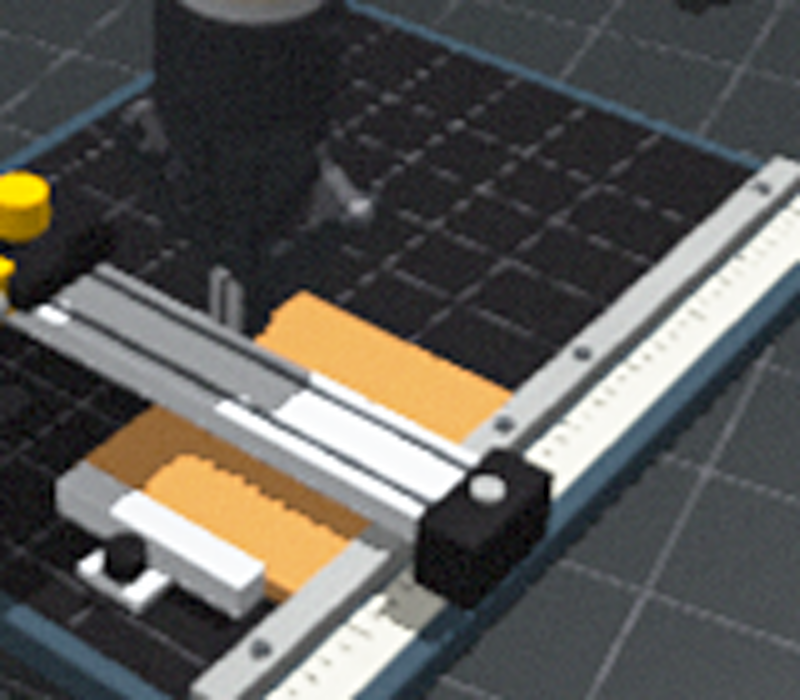

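```bash
python3 - <<'E'
from h import *
r.line_to(P(-.01,-.040,.0265),feed=.1)
r.line_to(P(-.01,-.035,.15),feed=.25)
r.goto(P(-.09,.2,.25),Q(np.pi/2)); print(r.state()["t"])
look('top','c9.png',300,125,420,235,6)
E
```

```text
49.975
```

View pics/c9.png

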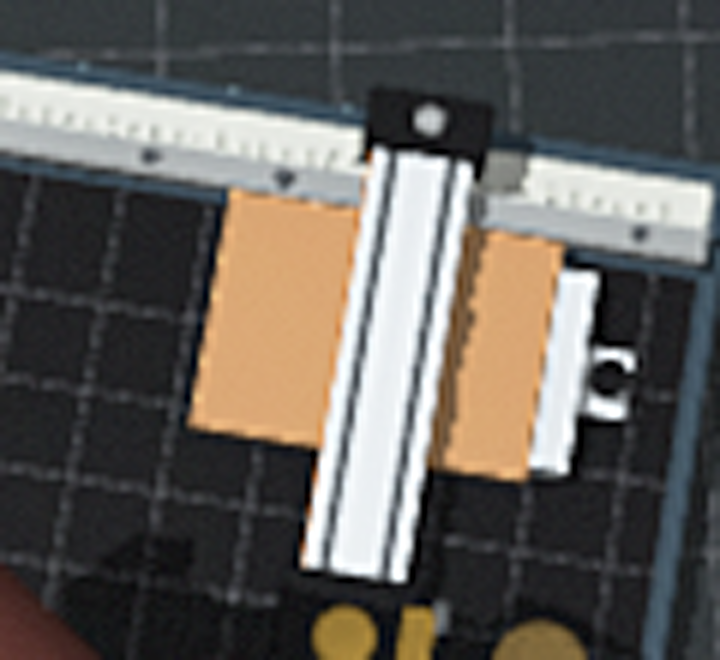

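The blank lies flush along the fence (crop (230,192) to (562,243)) and against the stop (562,250) to (527,480). The carriage and weight have not moved.

```bash
python3 -c "
from h import *
print(job.hand_in())"
```

```text
the job is handed in; nothing more can be done
None
```

I handed the job in with about 8 s to spare: in the last top view the blank lies square under the rail, flush against the fence and the stop, with the arm clear; the first feed push twisted it about 0.4 rad and I pushed it straight again, and no verdict came back at hand-in.

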